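Run a fingertip along the screen's locking flaps

TASK

Starting at the red dot, run the fingertips lightly along the row of four orange locking flaps on the screen frame so that each one folds down flat, in order from the dot to the far end, then move clear. Touch gently: the padded strip under the flaps may give a little but must not be pushed down to its stop. Nothing is to be gripped or lifted, do not pry the flaps up, and leave the squeegee, pots, bottles and tape where they are.

Things in the scene. Friction and masses are not known exactly. Their poses are not given: they have to be found in the camera images.
- press: screen-printing press fixed to the table: white base 240 x 280 x 15 mm, wooden frame 200 x 250 mm on it (top 40 mm up), purple panel inside (top 22 mm up), on the +x side a clamp bar with two black star knobs (76 mm high). Origin: centre of the base's underside. The flap row lies over the frame's -x side, along y at x = -87.5 mm
- row_start (a point): centre of the red dot (14 mm across) on the bare flat land, 34 mm long, at the starting end of the row; the point lies on the land's top surface, 59.5 mm above the table at rest. Its axes are those of the press: the row runs from here in -y to row_end, straight and level
- row_end (a point): middle of the bare flat land at the other end of the row, on its top surface, 230 mm from row_start, same height at rest
- strip (a joint): how far the padded aluminium strip (28 x 256 mm, carries the lands and all the flaps) is pushed down, m: 0 at rest, 0.008 on its stop. It springs back; it starts to give at about 2 N and takes about 12 N at the stop (1.3 N per mm)
- flap0 (a joint): angle (rad) of orange flap 1 from the red dot: 0 = closed flat, top then 60 mm above the table, level with the lands; starts at 0.3 to 0.5. 24 mm wide, 40 long, 4 thick; hinged across the row at its end nearer the dot, 26 mm from row_start; the far end stands up. Stiff hinge (0.02 N m), stays where left. 8 mm lands between flaps: a fingertip can slide along the row at one height
- flap1 (a joint): angle (rad) of orange flap 2 from the red dot: 0 = closed flat, top then 60 mm above the table, level with the lands; starts at 0.3 to 0.5. 24 mm wide, 40 long, 4 thick; hinged across the row at its end nearer the dot, 76 mm from row_start; the far end stands up. Stiff hinge (0.02 N m), stays where left. 8 mm lands between flaps: a fingertip can slide along the row at one height
- flap2 (a joint): angle (rad) of orange flap 3 from the red dot: 0 = closed flat, top then 60 mm above the table, level with the lands; starts at 0.3 to 0.5. 24 mm wide, 40 long, 4 thick; hinged across the row at its end nearer the dot, 126 mm from row_start; the far end stands up. Stiff hinge (0.02 N m), stays where left. 8 mm lands between flaps: a fingertip can slide along the row at one height
- flap3 (a joint): angle (rad) of orange flap 4 from the red dot: 0 = closed flat, top then 60 mm above the table, level with the lands; starts at 0.3 to 0.5. 24 mm wide, 40 long, 4 thick; hinged across the row at its end nearer the dot, 176 mm from row_start; the far end stands up. Stiff hinge (0.02 N m), stays where left. 8 mm lands between flaps: a fingertip can slide along the row at one height
- squeegee: green hand squeegee with a yellow blade, 56 x 90 x 20 mm, lying on the purple panel inside the screen frame; origin under the middle of its green handle
- ink_pot: violet ink pot with black cap, 42 mm across, 50 mm tall, standing on the purple panel; origin at the centre of its underside
- wash_bottle: tall white plastic bottle, 68 mm across, 170 mm tall, standing on the table; origin at the centre of its underside
- pump_bottle: white bottle with blue cap and paper label, 72 mm across, 150 mm tall, on the table; origin at the centre of its underside
- white_tub: white screw-lid tub with paper label, 84 mm across, 90 mm tall, on the table; origin at the centre of its underside
- tape_roll: roll of pale tape lying flat, 90 mm across, 25 mm tall, on the table; origin at the centre of its underside

How it is judged:
On the way, in this order (a step that is already met when the one before it is completed fails the run):
1. the fingertips rest lightly on the land with the red dot, before any flap is folded (horizontal distance between the grasp point and row_start below 0.03 m and contact force between the fingers and press above 0.2 N and value of joint each of flap0, flap1, flap2, flap3 above 0.1 rad), for 0.05 s.
2. flap 1 is folded flat under the fingertips while the later ones still stand (value of joint flap0 below 0.1 rad and contact force between the fingers and press above 0.1 N and value of joint each of flap1, flap2, flap3 above 0.1 rad), for 0.05 s.
3. flap 2 is folded flat under the fingertips while the later ones still stand (value of joint flap1 below 0.1 rad and contact force between the fingers and press above 0.1 N and value of joint each of flap2, flap3 above 0.1 rad), for 0.05 s.
4. flap 3 is folded flat under the fingertips while the later ones still stand (value of joint flap2 below 0.1 rad and contact force between the fingers and press above 0.1 N and value of joint flap3 above 0.1 rad), for 0.05 s.
5. flap 4 is folded flat under the fingertips (value of joint flap3 below 0.1 rad and contact force between the fingers and press above 0.1 N), for 0.05 s.
At the end, for the whole second after the job is handed in: All four flaps are flat (under 0.1 rad), the padded strip has sprung back (under 2 mm), and all loose things are at rest within 25 mm of where they stood (value of joint each of flap0, flap1, flap2, flap3 below 0.1 rad and value of joint strip below 0.002 m and distance of each of squeegee, ink_pot, wash_bottle, pump_bottle, white_tub, tape_roll from where it was at the start of the episode below 0.025 m and linear speed of each of squeegee, ink_pot, wash_bottle, pump_bottle, white_tub, tape_roll below 0.03 m/s); the robot touches nothing.
It fails at once if the padded strip is pushed to its stop (more than 7 mm down) (value of joint strip above 0.007 m).
It fails at once if a flap is pried or lifted up (beyond 0.6 rad) (value of joint any of flap0, flap1, flap2, flap3 above 0.6 rad).
It fails at once if a loose thing is lifted, carried or shoved more than 25 mm (distance of any of squeegee, ink_pot, wash_bottle, pump_bottle, white_tub, tape_roll from where it was at the start of the episode above 0.025 m).
It fails at once if a standing bottle or pot is tipped (angle between any of ink_pot, wash_bottle, pump_bottle, white_tub's own z axis and vertical above 0.35 rad).
It also fails if it takes over 45 s, if anything falls off the work surface, if the arm or the gripper's body presses on something with over 40 N, if the wrist force passes 120 N, or if a joint passes its speed limit or range.

ROBOT

A 7-joint arm with a two-finger parallel gripper is mounted at the origin on the work surface. World frame = base frame: x ahead of the robot, y to its left, z up, the work surface at z = 0. Lengths are in m, angles in rad, forces in N, time in s.
With the tool pointing down it reaches from about 0.4 to 0.9 m from the base axis. Payload 5.6 kg.
Tool frame: the origin (TCP) lies midway between the tips of the shut fingers; the grasp point (between the pads) lies 19 mm behind it; z points along the fingers, y is the line along which they close (so a half turn about z gives the same grasp; the last joint's range is limited). The gripper opens to 92 mm and grips with 3 to 60 N. Pads are 20 mm wide; open, the fingers measure 128 mm over their backs; the gripper's body (75 mm by 189 mm) begins 69 mm behind the grasp point.
Start: joints at [1.26, 0.468, -0.012, 1.603, 0.006, 1.071, -0.056], TCP at [0.172, -0.627, 0.215] pointing down, gripper open.
Joint ranges: [-2.53, 2.53], [-0.31, 2.02], [-1.57, 1.55], [0.28, 2.44], [-1.29, 4.43], [0.15, 1.84], [-2.92, 2.92]. Speed limits (rad/s): [2.57, 2.57, 3.14, 3.14, 3.14, 3.14, 3.14].

INTERFACE

Orientations are given as a 3x3 rotation matrix whose columns are the frame's x, y, z axes.
In Python, from station import env, effector, solver, viewer, workorder, search_frame, tip_of gives the robot as it stands. Calls block until the motion is done:
- env.reach(position, orientation): joint-space move of the TCP to a pose.
- env.movel(position, frame=None, rate=0.15): straight line of the TCP; frame=None keeps the orientation; rate is the mean speed in m/s.
- env.goto_joints(angles): joint-space move.
- effector.release() and effector.grasp(squeeze=None): open the fingers fully, or close them until they stop; squeeze is the grip in N (None keeps the last).
- env.pause(seconds).
- solver.inverse_kinematics(position, orientation): joint angles nearest the present ones, or None.
- env.sense(): the state.
- viewer.read_camera(name): name is "scene" or "top"; returns (picture, depth): 480x640x3 uint8, red, green, blue; 480x640 float32, m along the optical axis (not along the pixel's ray), 0 where there is no reading.
- viewer.camera_info(name): a dict with "intrinsics" (3x3 intrinsics, pixels), "eye" and "rotation" of the camera in the world. Camera axes: x right, y up, looking along -z (the intrinsics and any distortion apply to the point x, -y, -z); pixel columns grow to the right and rows downward; lengths in m; the calibration is good to about 2 mm. A picture is of the moment at which its call begins. camera_info takes no time and is no camera call.
A pose or a line that the arm cannot do raises env.PlanningError and nothing moves.
- workorder.finish_job(): hands the job in; it is judged then, once.
Trained networks look in the newest picture that a camera, given by its name, has taken for a name from the list of things; names that differ only in an ending like _2 or _b are one class to them, and where a whole thing is asked for, a point or a joint stands for the part that bears it (a point fixed in the world has none). Each returns a list of dicts, best first, with "score" (0 to 1); they miss things now and then, are a little off and sometimes report something else, mostly with a low value. They report only what shows in the picture. A call takes as long as a camera call.
- search_frame(camera, name): "at" ([x, y, z] in m, in world coordinates, good to about 4 mm: the middle of the surface that is visible of it).
- tip_of(camera, name): "at" ([x, y, z] in m, in world coordinates, good to about 4 mm: a listed point, or the origin of a listed thing).
The state is a dict: "t": time; "joint_positions": joint angles; "joint_velocities": joint speeds; "tau": joint torques, N m; "ee_pos": TCP position; "tcp_rot": TCP orientation; "wrist_force": force on the tool from outside, world axes, zero at the start; "moment": the same for the moment, N m; "gripper_width": finger opening in m; "grasp_force": force on a finger pad.
Only numpy, scipy, OpenCV 4.12 (cv2) and the standard library are available. Lean on these libraries where they do the work, as an engineer would, in place of code of your own. Each camera call takes 0.05 s, during which the arm holds its last target. There are 200 camera calls.

## Working session

There is one attempt and no reset: what is moved stays moved. The work goes in short steps, each a Python script; the robot and the scene stay as the last script left them, time stands still between calls to the robot, and variables do not carry over. Pictures are saved under pics/ and viewed, at most 10 in all, crops included, and the job is handed in when it is done.

```bash
mkdir -p pics
python3 - <<'E'
from station import env, effector, solver, viewer, workorder, search_frame, tip_of
import cv2, numpy as np
for c in ("scene","top"):
    p,d=viewer.read_camera(c); cv2.imwrite(f"pics/{c}0.png",p[:,:,::-1]); np.savez(f"{c}0.npz",p=p,d=d)
    i=viewer.camera_info(c); print(c,i)
    for n in ("row_start","row_end","press"):
        print(n,[(np.round(r["at"],4),round(r["score"],2)) for r in tip_of(c,n)[:3]])
s=env.sense(); print(s["t"],s["ee_pos"],s["tcp_rot"],s["gripper_width"],s["wrist_force"])
E
```

```text
scene {'intrinsics': array([[446.55409426,   0.        , 315.03889042],
       [  0.        , 446.55409426, 243.14064119],
       [  0.        ,   0.        ,   1.        ]]), 'eye': array([1.06266034, 0.11649162, 0.87547762]), 'rotation': array([[-0.22125852, -0.81837295,  0.53038702],
       [ 0.97514278, -0.17903282,  0.13055191],
       [-0.01188347,  0.54608879,  0.83764301]])}
row_start [(array([0.499 , 0.0301, 0.0609]), 0.63)]
row_end [(array([ 0.4761, -0.1968,  0.0606]), 0.85)]
press []
top {'intrinsics': array([[457.93665117,   0.        , 327.02101985],
       [  0.        , 457.93665117, 244.15556167],
       [  0.        ,   0.        ,   1.        ]]), 'eye': array([ 0.47636419, -0.00606573,  1.05046912]), 'rotation': array([[-0.02961554,  0.99722883, -0.06824641],
       [-0.99943213, -0.03064049, -0.01402052],
       [-0.01607277,  0.06779243,  0.99756997]])}
row_start [(array([0.4938, 0.0301, 0.0591]), 0.68)]
row_end [(array([ 0.4722, -0.1916,  0.0558]), 0.8)]
press [(array([ 0.5686, -0.0937, -0.0034]), 0.83), (array([ 0.6477, -0.4033, -0.0019]), 0.41)]
0.4 [ 0.17192732 -0.62677922  0.21447725] [[ 9.64383019e-01  2.64509705e-01 -8.87973095e-05]
 [ 2.64509718e-01 -9.64383000e-01  1.97544157e-04]
 [-3.33822692e-05 -2.13995981e-04 -9.99999977e-01]] 0.0916584835772835 [-0.17767833 -0.13115653  0.55354544]
```

View pics/scene0.png

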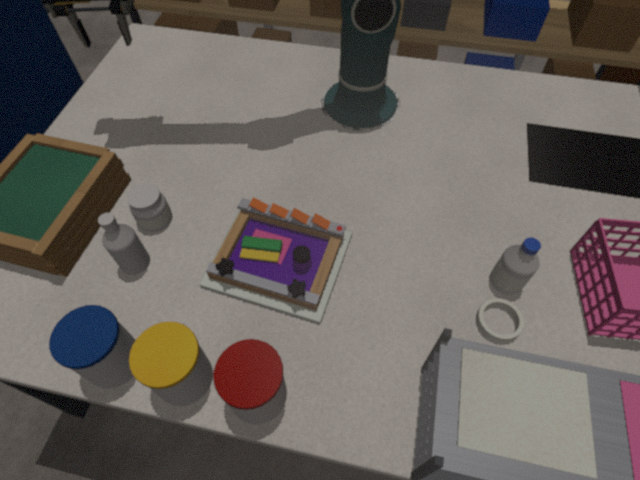

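View pics/top0.png

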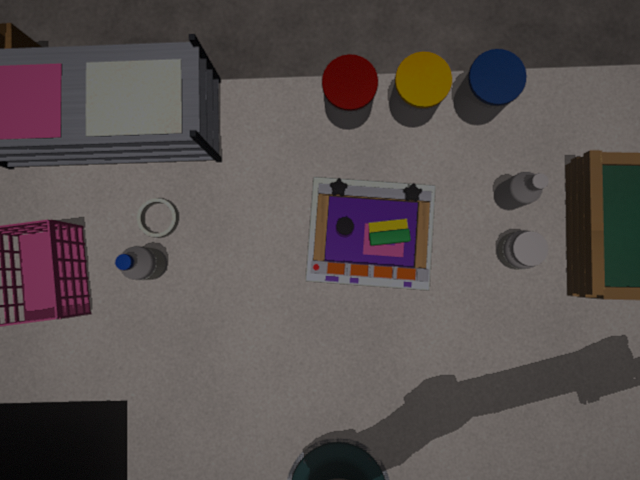

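```bash
cat > px.py <<'E'
import numpy as np, cv2
from station import viewer
def cloud(c,f):
    z=np.load(f); p,d=z["p"],z["d"]; i=viewer.camera_info(c); K=i["intrinsics"]
    v,u=np.mgrid[:480,:640]
    P=np.stack([(u-K[0,2])/K[0,0]*d,-(v-K[1,2])/K[1,1]*d,-d],-1)@i["rotation"].T+i["eye"]
    return p,P,d
E
python3 - <<'E'
from px import *
for c in("scene","top"):
    p,P,d=cloud(c,c+"0.npz"); h=cv2.cvtColor(p,cv2.COLOR_RGB2HSV)
    H,S,V=[h[...,k].astype(int) for k in range(3)]
    box=(abs(P[...,0]-.48)<.12)&(abs(P[...,1]+.08)<.2)&(P[...,2]>.04)&(d>0)
    for nm,m in (("red",((H<4)|(H>175))&(S>150)&(V>90)&box),("orange",(H>=5)&(H<18)&(S>170)&(V>120)&box)):
        n,l,st,ce=cv2.connectedComponentsWithStats(m.astype(np.uint8))
        for k in range(1,n):
            if st[k,4]>15:
                q=P[l==k]; print(c,nm,st[k],np.round(q.mean(0),4),np.round(q.min(0),3),np.round(q.max(0),3))
E
```

```text
scene orange [251 199  16  13  97] [ 0.4775 -0.1595  0.0683] [ 0.466 -0.175  0.06 ] [ 0.488 -0.142  0.076]
scene orange [271 205  16  12  76] [ 0.4828 -0.1104  0.0673] [ 0.471 -0.127  0.061] [ 0.493 -0.094  0.074]
scene orange [293 210  14  12  47] [ 0.4892 -0.0625  0.0708] [ 0.478 -0.074  0.06 ] [ 0.498 -0.045  0.078]
top red [313 264   6   6  25] [0.4961 0.0336 0.0603] [0.491 0.029 0.056] [0.502 0.04  0.063]
```

The scene view shows the flap row with the red dot at about (340,228) and the far end at about (243,203). In the top view the dot is at (315,267). The press is turned about 0.1 rad, and the standing bottles are away from the row. I'll close the fingers, set the pad width across the row, go over the dot and descend on force.

```bash
cat > row.py <<'E'
import numpy as np
from station import env, effector, solver, viewer, workorder
A=np.array([.4963,.0313]); B=np.array([.4742,-.1942]); d=(B-A)/np.linalg.norm(B-A)
y=np.r_[d,0]; z=np.array([0,0,-1.]); R=np.c_[np.cross(y,z),y,z]
def at(s,h): return np.r_[A+s*d,h]
E
python3 - <<'E'
from row import *
import cv2
s=env.sense(); p=s["ee_pos"]; p[2]=.32
effector.grasp(5); env.movel(p,rate=.2)
env.reach(at(-.004,.30),R); env.movel(at(-.004,.09),rate=.12); env.pause(.3)
f0=np.mean([(env.pause(.02),env.sense()["wrist_force"])[1] for _ in range(5)],0); print("bias",f0,env.sense()["gripper_width"])
h=.066
env.movel(at(-.004,h),rate=.05)
while h>.0555:
    h-=.0005; env.movel(at(-.004,h),rate=.02); env.pause(.05); s=env.sense(); f=s["wrist_force"]-f0
    print(round(h,4),s["ee_pos"].round(4),f.round(2))
    if f[2]>2.0: break
np.save("f0.npy",f0); print(s["t"])
p,dd=viewer.read_camera("scene"); cv2.imwrite("pics/s1.png",cv2.resize(p[150:330,180:420,::-1],None,fx=3,fy=3))
E
```

```text
bias [-0.31820276 -0.30084512 -0.18492448] 0.0005182366483368848
0.0655 [0.4968 0.0353 0.0657] [-0.2   0.31 -0.34]
0.065 [0.4967 0.0353 0.065 ] [1.07 0.19 0.57]
0.0645 [0.4966 0.0353 0.0645] [ 0.55 -0.05  0.1 ]
0.064 [0.4966 0.0353 0.064 ] [0.57 0.73 0.52]
0.0635 [0.4967 0.0353 0.0635] [ 0.73 -0.05  0.32]
0.063 [0.4967 0.0353 0.063 ] [1.4  1.13 0.41]
0.0625 [0.4967 0.0353 0.0625] [ 0.19 -0.46  1.72]
0.062 [0.4967 0.0353 0.062 ] [0.38 0.99 0.66]
0.0615 [0.4967 0.0353 0.0615] [ 0.36 -0.03 -0.87]
0.061 [0.4967 0.0353 0.061 ] [0.23 0.38 0.61]
0.0605 [0.4967 0.0353 0.0605] [ 0.07  0.17 -0.22]
0.06 [0.4967 0.0353 0.06  ] [0.3  0.25 0.18]
0.0595 [0.4967 0.0353 0.0596] [-0.07  0.62  2.32]
11.8417
```

```bash
cat >> row.py <<'E'
def force(n=8):
    return np.mean([(env.pause(.01),env.sense()["wrist_force"])[1] for _ in range(n)],0)-np.load("f0.npy")
E
python3 - <<'E'
from row import *
for h in (.0595,.059,.0585,.058,.0575):
    env.movel(at(-.004,h),rate=.02); f=force(); print(h,env.sense()["ee_pos"].round(4),f.round(2))
    if f[2]>4: break
print(env.sense()["t"])
E
```

```text
0.0595 [0.4967 0.0353 0.0595] [-0.12  0.51  2.49]
0.059 [0.4967 0.0353 0.059 ] [-0.37  0.19  3.32]
0.0585 [0.4967 0.0353 0.0585] [-0.46  0.2   3.64]
0.058 [0.4967 0.0353 0.058 ] [-0.91 -0.08  4.53]
13.1583
```

View pics/s1.png

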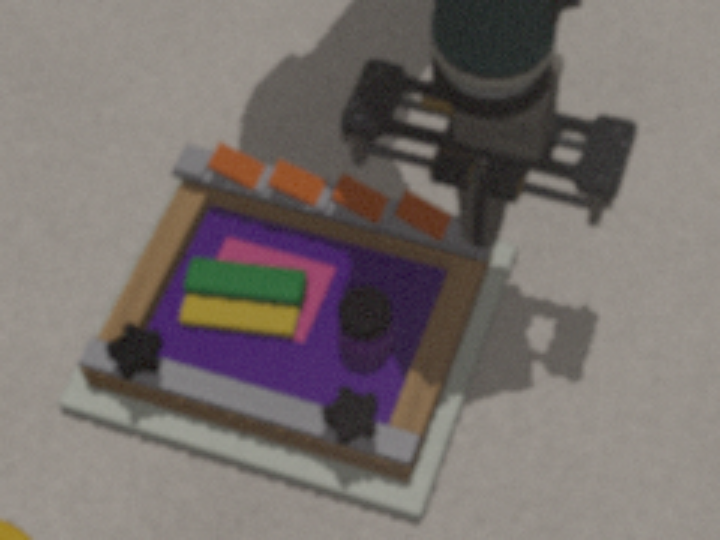

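The crop shows the shut fingers resting on the dot land at about (480,240), with all four flaps still standing. Contact is about 4.5 N, with the strip roughly 1.5 mm down. I'll slide along the row now, with a force guard.

Run:
```python
from row import *
import cv2
h=.0577; log=[]
for s in np.arange(.006,.2271,.01):
    env.movel(at(s,h),rate=.04); f=force(4); e=env.sense()["ee_pos"]; log.append((round(s,3),e[2].round(4),*f.round(1)))
    if f[2]>7.5: h+=.0004
    elif f[2]<3: h-=.0004
    if f[2]>10 or abs(f[:2]).max()>12: print("guard"); break
print(*log,sep="\n"); print(env.sense()["t"])
```

```text
(np.float64(0.006), np.float64(0.0579), np.float64(1.3), np.float64(1.3), np.float64(5.0))
(np.float64(0.016), np.float64(0.0578), np.float64(1.3), np.float64(4.1), np.float64(5.0))
(np.float64(0.026), np.float64(0.0577), np.float64(0.9), np.float64(2.0), np.float64(5.5))
(np.float64(0.036), np.float64(0.0576), np.float64(1.0), np.float64(2.2), np.float64(5.8))
(np.float64(0.046), np.float64(0.0576), np.float64(0.4), np.float64(2.0), np.float64(5.0))
(np.float64(0.056), np.float64(0.0577), np.float64(0.6), np.float64(1.8), np.float64(5.3))
(np.float64(0.066), np.float64(0.0577), np.float64(0.5), np.float64(3.3), np.float64(5.3))
(np.float64(0.076), np.float64(0.0577), np.float64(0.8), np.float64(2.5), np.float64(5.3))
(np.float64(0.086), np.float64(0.0576), np.float64(0.6), np.float64(2.0), np.float64(5.6))
(np.float64(0.096), np.float64(0.0576), np.float64(0.4), np.float64(1.9), np.float64(5.7))
(np.float64(0.106), np.float64(0.0576), np.float64(0.4), np.float64(2.3), np.float64(5.4))
(np.float64(0.116), np.float64(0.0576), np.float64(1.3), np.float64(2.9), np.float64(5.4))
(np.floa
[... 301 characters left out ...]
6), np.float64(0.8), np.float64(1.6), np.float64(5.2))
(np.float64(0.166), np.float64(0.0576), np.float64(0.9), np.float64(2.9), np.float64(5.1))
(np.float64(0.176), np.float64(0.0576), np.float64(0.6), np.float64(2.3), np.float64(5.6))
(np.float64(0.186), np.float64(0.0575), np.float64(0.6), np.float64(1.8), np.float64(5.8))
(np.float64(0.196), np.float64(0.0576), np.float64(1.1), np.float64(1.9), np.float64(5.8))
(np.float64(0.206), np.float64(0.0575), np.float64(1.0), np.float64(1.3), np.float64(5.3))
(np.float64(0.216), np.float64(0.0575), np.float64(0.5), np.float64(1.3), np.float64(5.6))
(np.float64(0.226), np.float64(0.0575), np.float64(-0.6), np.float64(-0.2), np.float64(5.3))
23.125
```

Force stayed steady at 5–6 N the whole way. I'll lift straight up and check the flaps.

Run:
```python
from row import *
import cv2
env.movel(at(.226,.30),rate=.12); env.pause(.3)
p,_=viewer.read_camera("scene"); cv2.imwrite("pics/s2.png",cv2.resize(p[150:330,180:420,::-1],None,fx=3,fy=3)); np.savez("s2.npz",p=p,d=_)
from px import cloud
p,P,d_=cloud("scene","s2.npz"); q=P[d_>0]
w=(q[:,:2]-A)@d; u=(q[:,:2]-A)@np.array([-d[1],d[0]])
for s in np.arange(0,.231,.01):
    m=(abs(w-s)<.005)&(abs(u)<.009)&(q[:,2]<.1)
    print(round(s,3),m.sum(),q[m,2].mean().round(4) if m.any() else None)
print(env.sense()["t"],force())
```

```text
0.0 33 0.0597
0.01 32 0.0577
0.02 32 0.0581
0.03 32 0.0596
0.04 31 0.0584
0.05 32 0.0586
0.06 35 0.0577
0.07 29 0.0586
0.08 31 0.0572
0.09 36 0.058
0.1 28 0.0588
0.11 34 0.0574
0.12 34 0.0573
0.13 29 0.0576
0.14 31 0.0575
0.15 30 0.0563
0.16 33 0.0573
0.17 30 0.0576
0.18 30 0.0583
0.19 32 0.0573
0.2 31 0.0586
0.21 28 0.0566
0.22 31 0.0566
0.23 30 0.0571
25.6417 [0.42725879 0.19333365 0.45062158]
```

View pics/s2.png

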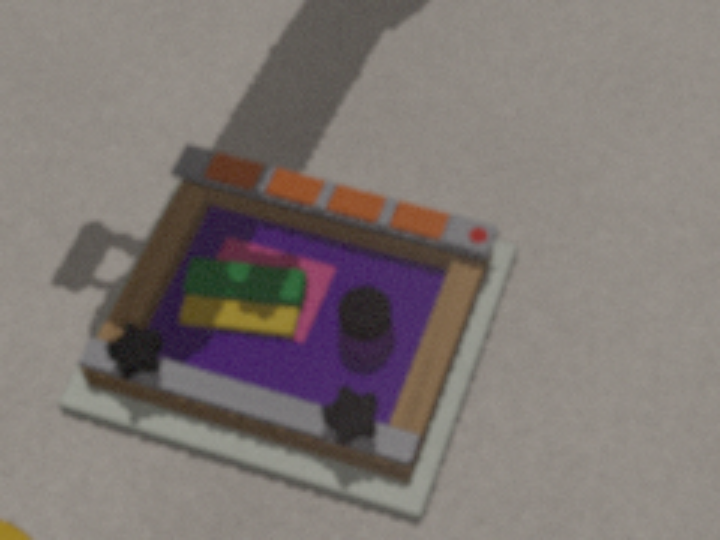

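All four flaps lie flat, from (420,218) to (235,170) in the crop. The row's depth profile is level, and the pot and squeegee haven't moved.

```bash
python3 -c "
from station import workorder; print(workorder.finish_job())"
```

```text
the job is handed in; nothing more can be done
None
```

All four flaps were folded flat in one gentle pass from the red dot to the far end (5–6 N, strip about 2 mm down). The arm then moved clear and the job was handed in at about 26 s; no verdict was returned.

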